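# Feel four jar lids for play and set the sloppy ones aside

## Robot

A 6-joint arm with a two-finger parallel gripper is mounted at the origin on the work surface. World frame = base frame: x ahead of the robot, y to its left, z up, the work surface at z = 0. Lengths are in mm, angles in degrees, forces in N, time in s.
With the tool pointing down it reaches from about 275 to 850 mm from the base axis. Payload 5.2 kg.
Tool frame: the origin (TCP) lies on the centre line of the jaws, within the pads' length; the fingertips stand ahead of it and the grasp point (between the pads) lies 11 mm behind it (manip.tips_ahead is the z of the fingertips in the tool frame, in mm); z points along the fingers, y is the line along which they close (so a half turn about z gives the same grasp; the last joint's range is limited). The gripper opens to 85 mm and grips with 20 to 120 N. Pads are 22 mm wide; open, the fingers measure 114 mm over their backs; the gripper's body (76 mm by 85 mm) begins 54 mm behind the grasp point. The pads swing forward as they close: fully open they stand 13 mm farther back than shut.
Start: joints at [51.578, 14.817, 87.949, -0, 77.235, -11.62], TCP at [247.988, 490.925, 239.31] pointing down, gripper open.
Joint ranges: [-179.93, 179.93], [-52.35, 119.4], [10.71, 147.94], [-69.91, 249.91], [12.55, 155.21], [-178.61, 178.61]. Speed limits (degrees/s): [147.25, 147.25, 180, 180, 180, 180].

## Interface

Orientations are given as a 3x3 rotation matrix whose columns are the frame's x, y, z axes.
In Python, from bench import telemetry, eyes, job, nets, manip gives the robot as it stands.
- The arm moves only by the tool jog_arm, never from a script. Its argument "increments" is a list of rows, each an object with "xyz": the shift along the tool's x, y, z in cm, a list of three; "yaw": the turn about the tool's z in degrees; "claw": the closure in counts, from 0 (fully open) to 255 (shut). A call has 1 to 5 rows; each row shifts and turns the commanded pose from where the row before left it, along the tool's axes as they then stand; what a row does not reach is not made up. A row lasts 1/12 s, in which the tool goes at most 41.7 mm and 7.16 degrees, less where a joint would pass 70% of its speed; a pose out of reach is approached as far as the arm can. A call with a gripper value outside its range is refused whole. The fingers move at their own pace and stop on an object; the grip force is fixed at half the most. Time passes only in rows, so rows that do not move let the fingers close. It gives the time, the measured TCP pose, the force, the opening and the grip force at its end, in the units of the state.
- telemetry.state(): the state, without advancing time (a new reading comes with each control period).
- eyes.camera(name): name is "scene" or "side" or "wrist"; returns a dict with "image" (384x512x3 uint8, red, green, blue), "z_map" (384x512 float32, mm along the optical axis (not along the pixel's ray), 0 where there is no reading), "intrinsics" (3x3 intrinsics, pixels), "camera_from_world" (4x4, takes a point from world to camera coordinates). Camera axes: x right, y down, z forward; pixel columns grow to the right and rows downward; lengths in mm; the calibration is good to about 2 mm. A picture is of the moment at which its call begins.
- job.sign_off(): hands the job in; it is judged then, once.
Trained networks look in the newest picture that a camera, given by its name, has taken for a name from the list of things; names that differ only in an ending like _2 or _b are one class to them, and where a whole thing is asked for, a point or a joint stands for the part that bears it (a point fixed in the world has none). Each returns a list of dicts, best first, with "confidence" (0 to 1); they miss things now and then, are a little off and sometimes report something else, mostly with a low value. They report only what shows in the picture. A call takes as long as a camera call. They do not tell look-alikes from the thing itself.
- nets.masks_of(camera, name): "region" (384x512 bool, what is visible of it) and "bbox" ([left, top, right, bottom] in pixels, round what is visible of it).
The state is a dict: "time": time; "q": joint angles; "qvel": joint speeds; "tau": joint torques, N m; "eef_pos": TCP position; "ee_rot": TCP orientation; "ft_force": force on the tool from outside, world axes, zero at the start; "moment": the same for the moment, N m; "grip_width": opening from 0.0 (shut) to 1.0 (fully open); "grip_force": force on a finger pad.
Only numpy, scipy, OpenCV 4.12 (cv2) and the standard library are available. Lean on these libraries where they do the work, as an engineer would, in place of code of your own. Each camera call takes 0.05 s, during which the arm holds its last target. There are 200 camera calls.

## Task

Check how the lids of the four jars on the ware board fit: hold each by its bar handle and wiggle it gently from side to side until it meets the jar's mouth each way. Leave the lids that fit snugly seated in their jars without lifting them out; set every lid that slops about gently down, upright, in the empty wooden tray for seconds, and leave the other pottery and the brush where they are.

Things in the scene. Friction and masses are not known exactly. Their poses are not given: they have to be found in the camera images.
- lid_1: Cream ceramic lid on jar 1 of 4, counted from the board's -y end. Flange disc 66 mm wide, 6 mm thick; on it an upright bar handle 14 mm (lid x) by 36 mm (lid y), its top 34 mm above the origin; below, a round plug 45 mm wide, 13 mm deep. Origin: centre of the flange's underside, z up. 112 to 182 g, not fragile to grip (60 N is fine). All four lids are identical; it starts level and centred.
- lid_2: Cream ceramic lid on jar 2 of 4, counted from the board's -y end. Flange disc 66 mm wide, 6 mm thick; on it an upright bar handle 14 mm (lid x) by 36 mm (lid y), its top 34 mm above the origin; below, a round plug 45 mm wide, 13 mm deep. Origin: centre of the flange's underside, z up. 112 to 182 g, not fragile to grip (60 N is fine). All four lids are identical; it starts level and centred.
- lid_3: Cream ceramic lid on jar 3 of 4, counted from the board's -y end. Flange disc 66 mm wide, 6 mm thick; on it an upright bar handle 14 mm (lid x) by 36 mm (lid y), its top 34 mm above the origin; below, a round plug 45 mm wide, 13 mm deep. Origin: centre of the flange's underside, z up. 112 to 182 g, not fragile to grip (60 N is fine). All four lids are identical; it starts level and centred.
- lid_4: Cream ceramic lid on jar 4 of 4, counted from the board's -y end. Flange disc 66 mm wide, 6 mm thick; on it an upright bar handle 14 mm (lid x) by 36 mm (lid y), its top 34 mm above the origin; below, a round plug 45 mm wide, 13 mm deep. Origin: centre of the flange's underside, z up. 112 to 182 g, not fragile to grip (60 N is fine). All four lids are identical; it starts level and centred.
- ware_board: Fixed wooden board 110 x 500 (its y) x 12 mm, origin: centre of underside. On it four fixed jars, alike outside, 68 mm wide, rims 82 mm above the table, 110 mm apart along y. Under the lids the mouths differ, shuffled: snug (jar_a, jar_b; 47 mm: lid shifts 1 mm each way, then stops hard) or wide (jar_c, jar_d; 53 mm: 4 mm each way). Jar poses are not given.
- seconds_tray: Fixed dark wooden open tray for seconds, 115 (its x) x 230 (its y) mm outside, walls 6 mm thick, 18 mm high, floor 6 mm above the table. Origin: centre of its underside, z up. Room for two lids, one in each half of its length (55 mm either side of the middle). A lid standing on its plug has its origin about 19 mm above the table.
- cup_a: Bystander: small blue cup, 48 mm wide and 45 mm high, upright on the +y end of the ware board. Origin: centre of its underside (as built). Not part of the job.
- cup_b: Bystander: small white cup, 52 mm wide and 50 mm high, upright beside the -y end of the tray. Origin: centre of its underside (as built). Not part of the job.
- flask: Bystander: green flask, 68 mm wide and 112 mm high, upright beyond the board. Origin: centre of its underside (as built). Not part of the job.
- mug: Bystander: white mug, 80 mm wide and 90 mm high, upright beyond the board. Origin: centre of its underside (as built). Not part of the job.
- brush: Bystander: flat brush 200 mm long, lying on the table. Origin: centre of its underside (as built). Not part of the job.
- bowl: Bystander: terracotta bowl, 120 mm wide and 45 mm high, on the table. Origin: centre of its underside (as built). Not part of the job.
Mind the look-alikes: they are no part of the job. Leave any pink or turquoise look-alike of the lid_2 alone.

How it is judged:
By the outcome, as a careful person would: the job done as asked, in the order asked, and still so for the second after the job is handed in, with the robot touching nothing.
It also fails if it takes over 72 s, if anything falls off the work surface, if the arm or the gripper's body presses on something with over 40 N, if the wrist force passes 120 N, or if a joint passes its speed limit or range.

## Working session

There is one attempt and no reset: what is moved stays moved. The work goes in short steps, Python scripts to look and compute and a tool call to move; the robot and the scene stay as the last step left them, time stands still between calls to the robot, and variables do not carry over. Pictures are saved under pics/ and viewed, at most 10 in all, crops included, and the job is handed in when it is done.

Besides the shell and the picture viewer there is one more tool, called as name(argument=value, ...), one argument or row to a line, values as JSON. jog_arm: Moves the arm, as the interface text tells. Its arguments: {"type":"object","properties":{"increments":{"type":"array"}},"required":["increments"]}

```bash
mkdir -p pics
cat > h.py <<'E'
import numpy as np,cv2
from bench import telemetry,eyes,job,nets,manip
def pts(c):
    z=c["z_map"];K=c["intrinsics"];v,u=np.mgrid[:384,:512]
    P=np.stack([(u-K[0,2])/K[0,0]*z,(v-K[1,2])/K[1,1]*z,z,np.ones_like(z)],-1)
    return (P@np.linalg.inv(c["camera_from_world"]).T)[...,:3]
E
python3 - <<'E'
from h import *
s=telemetry.state();print(s, manip.tips_ahead)
ims=[]
for n in("scene","side"):
    c=eyes.camera(n);P=pts(c);np.savez(n,P=P,im=c["image"]);ims.append(c["image"])
    for k in("lid_1","seconds_tray","ware_board","cup_a","flask","mug","brush","bowl"):
        for d in nets.masks_of(n,k):
            q=P[d["region"]&(P[...,2]>-50)]
            if len(q): print(n,k,round(d["confidence"],2),np.round(d["bbox"]),np.median(q,0).round(),np.percentile(q,2,0).round(),np.percentile(q,98,0).round())
cv2.imwrite("pics/a.png",cv2.resize(ims[0],(800,600))[...,::-1]);cv2.imwrite("pics/b.png",cv2.resize(ims[1],(800,600))[...,::-1])
E
```

```text
{'time': 0.0, 'q': array([ 5.15777808e+01,  1.48585188e+01,  8.80126716e+01,  1.06502092e-03,
        7.72345498e+01, -1.16180625e+01]), 'qvel': array([ 0.02527458,  0.00337567,  0.01126113, -0.04229119,  0.01280182,
        0.1400604 ]), 'tau': array([-4.16170551e-04, -4.46018922e+01, -2.90571874e+01,  3.88367857e-05,
        1.15370759e-02, -4.45369574e-05]), 'eef_pos': array([247.6459441 , 490.50495759, 238.47047541]), 'ee_rot': array([[-8.92551020e-01,  4.50944929e-01, -1.16110034e-03],
       [ 4.50946256e-01,  8.92549952e-01, -1.43460608e-03],
       [ 3.89411719e-04, -1.80405297e-03, -9.99998297e-01]]), 'ft_force': array([-0.53882996,  0.08702352,  0.0615747 ]), 'moment': array([-0.01680234, -0.03935868,  0.02783897]), 'grip_force': 0.0, 'grip_width': 0.9985799008770746} 8.0
scene lid_1 0.9 [266. 201. 289. 220.] [626.  81.  89.] [591.  51.  83.] [649. 107. 118.]
scene lid_1 0.89 [297. 217. 321. 235.] [620. 191.  88.] [585. 158.  80.] [643. 219. 118.]
scene lid_1 0.73 [151. 181. 170. 198.] [ 706. -293.   19.] [ 669. -331.    2.] [ 732. -268.   50.]
scene lid_1 0.67 [233. 186. 2
[... 1973 characters left out ...]
. 165. 225. 183.] [601. 243.  47.] [594. 228.  16.] [627. 267.  61.]
side flask 0.62 [271. 153. 287. 184.] [760. 102.  61.] [740.  85.  13.] [785. 126. 113.]
side flask 0.34 [136. 175. 156. 210.] [345. 366.  19.] [273. 283.   3.] [406. 437.  24.]
side mug 0.78 [315. 181. 343. 216.] [ 760. -145.   59.] [ 738. -177.    5.] [815. -74.  91.]
side brush 0.78 [135. 175. 157. 211.] [343. 365.  19.] [272. 283.   3.] [404. 436.  24.]
side bowl 0.7 [298. 277. 349. 322.] [ 446. -377.   23.] [ 376. -439.    4.] [ 485. -331.   47.]
side bowl 0.48 [228. 160. 239. 174.] [606. 175.  90.] [582. 154.  83.] [643. 215. 118.]
side bowl 0.15 [185. 200. 255. 254.] [430.  27.   8.] [372. -85.   2.] [492. 142.  20.]
```

View pics/a.png

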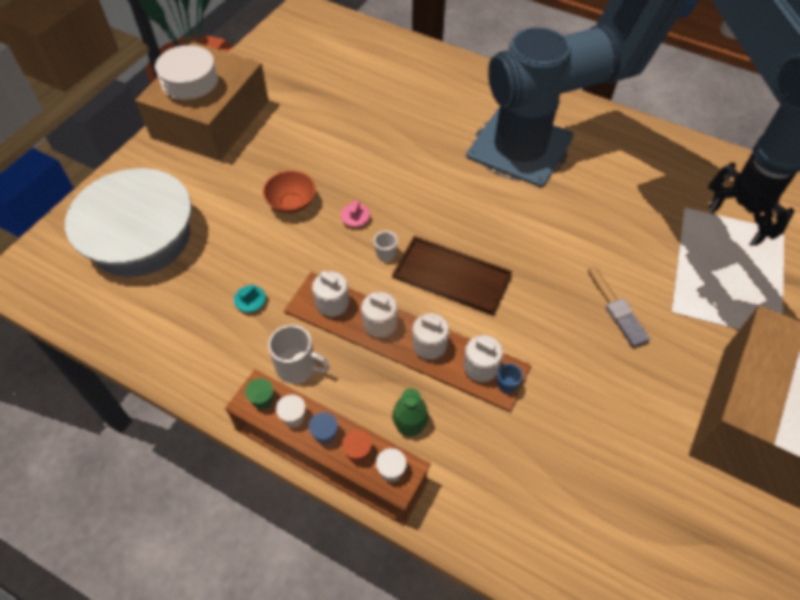

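View pics/b.png

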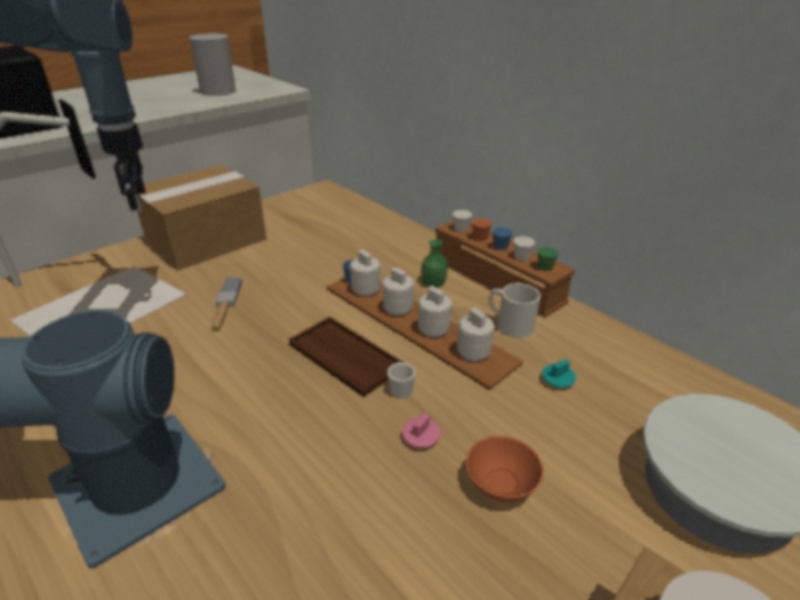

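The pictures show four cream lids on the board; scene pixels (512 frame) are about (212,184), (243,196), (277,210) and (309,226). The pink lid at (228,136) and the turquoise one at (160,190) lie on the table, so they're the look-alikes to leave alone. Next I'll check an enlarged crop and fit the handles and the tray.

Run:
```python
from h import *
for n in("scene","side"):
    d=np.load(n+".npz");P=d["P"]
    for y in(183,73,-36,-147):
        m=(abs(P[...,0]-622)<45)&(abs(P[...,1]-y)<50)
        h=P[m&(P[...,2]>108)&(P[...,2]<125)][:,:2]; 
        f=P[m&(P[...,2]>84)&(P[...,2]<95)][:,:2]
        r=cv2.minAreaRect(h.astype(np.float32)); rf=cv2.minEnclosingCircle(f.astype(np.float32))
        w,v=np.linalg.eigh(np.cov(h.T));print(n,y,len(h),h.mean(0).round(1),"yaw",np.degrees(np.arctan2(v[1,1],v[0,1])).round(1),w.round(),r, np.round(rf[0]),round(rf[1],1))
    t=P[(abs(P[...,0]-436)<75)&(abs(P[...,1]-33)<125)&(P[...,2]>13)&(P[...,2]<24)][:,:2];print("tray",cv2.minAreaRect(t.astype(np.float32)))
im=np.load("scene.npz")["im"][160:280,170:360]
cv2.imwrite("pics/c.png",cv2.resize(im,(760,480),interpolation=cv2.INTER_CUBIC)[...,::-1])
```

```text
scene 183 63 [615.3 188. ] yaw 86.5 [ 18. 113.] ((613.3052368164062, 187.68789672851562), (35.23698043823242, 15.574148178100586), 84.48078918457031) [614. 188.] 33.7
scene 73 60 [621.1  78.8] yaw 92.4 [ 20. 110.] ((619.84423828125, 77.5543212890625), (15.929641723632812, 36.081573486328125), 5.168970108032227) [620.  79.] 34.1
scene -36 59 [626.6 -30.4] yaw 92.6 [ 18. 111.] ((624.770751953125, -31.28446388244629), (33.66472244262695, 16.835142135620117), 86.38143920898438) [627. -31.] 34.5
scene -147 55 [ 632.4 -140.4] yaw 86.0 [ 20. 108.] ((631.4981689453125, -142.1376190185547), (35.42363739013672, 14.503011703491211), 85.06790924072266) [ 631. -141.] 34.1
tray ((437.0060119628906, 35.38744354248047), (120.25407409667969, 229.84559631347656), 4.4977707862854)
side 183 30 [609.9 181. ] yaw 88.1 [ 20. 134.] ((610.92529296875, 183.531982421875), (37.50028610229492, 14.868452072143555), 82.89049530029297) [611. 182.] 34.0
side 73 39 [615.1  71.9] yaw 97.0 [ 18. 127.] ((616.5709228515625, 72.8337173461914), (36.309608459472656, 17.71735954284668), 81.97786712646484) [616.  72.] 33.6
side -36 46 [620.9 -37.7] yaw 93.7 [ 17. 121.] ((623.2745971679688, -36.430694580078125), (15.101930618286133, 35.79833984375), 1.1061954498291016) [624. -37.] 35.1
side -147 52 [ 626.7 -147.3] yaw 85.9 [ 19. 114.] ((628.4724731445312, -146.0266876220703), (35.268245697021484, 15.956098556518555), 84.68073272705078) [ 627. -147.] 33.3
tray ((435.2513732910156, 32.69126892089844), (117.84840393066406, 236.82437133789062), 4.505895614624023)
```

View pics/c.png

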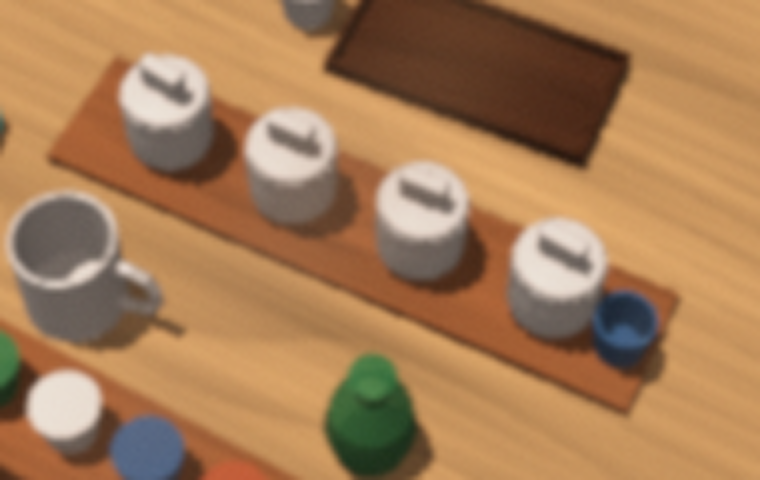

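jog_arm(
  increments=[
    {"xyz": [0,0,0],"yaw": 7,"claw": 0},
    {"xyz": [0,0,0],"yaw": 7,"claw": 0},
    {"xyz": [0,0,0],"yaw": 7,"claw": 0},
    {"xyz": [0,0,0],"yaw": 7,"claw": 0},
    {"xyz": [0,0,0],"yaw": 7,"claw": 0},
  ],
)

```text
time: 1.32
eef_pos: [248.0, 490.9, 239.3]
ee_rot: [[-0.467, 0.884, -0.0], [0.884, 0.467, 0.0], [0.0, -0.0, -1.0]]
ft_force: [-0.2, 0.2, -0.3]
grip_width: 1.001
grip_force: 0.0
```

jog_arm(
  increments=[
    {"xyz": [0,0,0],"yaw": 7,"claw": 0},
    {"xyz": [0,0,0],"yaw": 7,"claw": 0},
    {"xyz": [0,0,0],"yaw": 7,"claw": 0},
    {"xyz": [0,0,0],"yaw": 7,"claw": 0},
    {"xyz": [0,0,0],"yaw": 0,"claw": 0},
  ],
)

```text
time: 1.73
eef_pos: [248.0, 490.9, 239.3]
ee_rot: [[0.001, 1.0, -0.0], [1.0, -0.001, 0.0], [0.0, -0.0, -1.0]]
ft_force: [-0.7, 0.7, -0.0]
grip_width: 1.001
grip_force: 0.0
```

jog_arm(
  increments=[
    {"xyz": [-2.55,3.0,0],"yaw": 0,"claw": 0},
    {"xyz": [-2.55,3.0,0],"yaw": 0,"claw": 0},
    {"xyz": [-2.55,3.0,0],"yaw": 0,"claw": 0},
    {"xyz": [-2.55,3.0,0],"yaw": 0,"claw": 0},
    {"xyz": [-2.55,3.0,0],"yaw": 0,"claw": 0},
  ],
)

```text
time: 2.15
eef_pos: [399.4, 362.7, 239.4]
ee_rot: [[-0.008, 1.0, 0.0], [1.0, 0.008, 0.0], [0.0, 0.0, -1.0]]
ft_force: [1.6, -0.0, -0.2]
grip_width: 0.998
grip_force: 0.0
```

jog_arm(
  increments=[
    {"xyz": [-2.55,3.0,0],"yaw": 0,"claw": 0},
    {"xyz": [-2.55,3.0,0],"yaw": 0,"claw": 0},
    {"xyz": [-2.55,3.0,0],"yaw": 0,"claw": 0},
    {"xyz": [-2.55,3.0,0],"yaw": 0,"claw": 0},
    {"xyz": [0,0,0],"yaw": 0,"claw": 0},
  ],
)

```text
time: 2.57
eef_pos: [524.2, 257.3, 239.0]
ee_rot: [[-0.002, 1.0, 0.003], [1.0, 0.002, -0.002], [-0.002, 0.003, -1.0]]
ft_force: [-0.5, 0.4, -0.4]
grip_width: 1.0
grip_force: 0.0
```

jog_arm(
  increments=[
    {"xyz": [-2.4,3.0,0],"yaw": 0,"claw": 0},
    {"xyz": [-2.4,3.0,0],"yaw": 0,"claw": 0},
    {"xyz": [-2.4,2.8,0],"yaw": 0,"claw": 0},
    {"xyz": [0,0,0],"yaw": 0,"claw": 0},
    {"xyz": [0,0,0],"yaw": 0,"claw": 0},
  ],
)

```text
time: 2.98
eef_pos: [608.1, 189.0, 238.4]
ee_rot: [[-0.003, 1.0, -0.001], [1.0, 0.003, -0.0], [-0.0, -0.001, -1.0]]
ft_force: [-1.0, 0.1, 0.2]
grip_width: 0.997
grip_force: 0.0
```

```bash
cat >> h.py <<'E'
def wlook(zmin=106,zmax=126):
    c=eyes.camera("wrist");P=pts(c);e=telemetry.state()["eef_pos"]
    print("eef",e.round(1))
    for d in nets.masks_of("wrist","lid_1"):
        q=P[d["region"]]
        h=q[(q[:,2]>zmin)&(q[:,2]<zmax)][:,:2]; z=np.percentile(q[:,2],[2,50,98]).round(1)
        f=q[(q[:,2]>80)&(q[:,2]<95)][:,:2]
        print(round(d["confidence"],2),np.round(d["bbox"]),"z",z,len(h))
        if len(h)>20: print("  bar",[np.round(a,1) for a in cv2.minAreaRect(h.astype(np.float32))],"mean",h.mean(0).round(1))
        if len(f)>20: r=cv2.minEnclosingCircle(f.astype(np.float32));print("  flange",np.round(r[0],1),round(r[1],1))
    return c,P
E
python3 - <<'E'
from h import *
c,P=wlook()
cv2.imwrite("pics/d.png",c["image"][...,::-1])
E
```

```text
eef [607.  190.2 238.7]
0.81 [230. 155. 295. 212.] z [ 84.   89.2 117.8] 542
  bar [array([612.6, 185.2]), array([36., 14.]), np.float64(86.4)] mean [612.7 186.8]
  flange [612.6 184.5] 34.1
0.65 [241. 252. 294. 306.] z [ 83.7  89.2 117.7] 431
  bar [array([618.4,  76.1]), array([14. , 35.4]), np.float64(4.9)] mean [618.2  79. ]
  flange [617.9  75.1] 33.7
```

View pics/d.png

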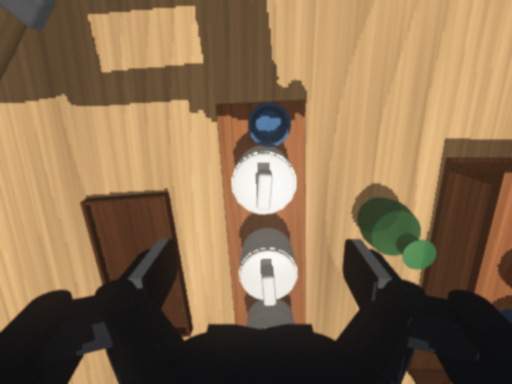

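jog_arm(
  increments=[
    {"xyz": [-0.54,0.56,0],"yaw": 3.5,"claw": 0},
    {"xyz": [0,0,3.4],"yaw": 0,"claw": 0},
    {"xyz": [0,0,3.4],"yaw": 0,"claw": 0},
    {"xyz": [0,0,3.4],"yaw": 0,"claw": 0},
    {"xyz": [0,0,0],"yaw": 0,"claw": 0},
  ],
)

```text
time: 3.5
eef_pos: [606.9, 186.1, 130.5]
ee_rot: [[0.055, 0.998, -0.013], [0.999, -0.055, -0.001], [-0.002, -0.013, -1.0]]
ft_force: [-0.5, -0.6, -1.5]
grip_width: 0.996
grip_force: 0.0
```

jog_arm(
  increments=[
    {"xyz": [0,0,1.2],"yaw": 0,"claw": 0},
    {"xyz": [0,0,1.2],"yaw": 0,"claw": 0},
    {"xyz": [0,0,1.2],"yaw": 0,"claw": 0},
    {"xyz": [0,0,0],"yaw": 0,"claw": 0},
    {"xyz": [0,0,0],"yaw": 0,"claw": 0},
  ],
)

```text
time: 3.92
eef_pos: [612.6, 185.4, 101.4]
ee_rot: [[0.057, 0.998, -0.0], [0.998, -0.057, -0.0], [-0.0, -0.0, -1.0]]
ft_force: [-0.0, 0.3, -0.0]
grip_width: 1.001
grip_force: 0.0
```

jog_arm(
  increments=[
    {"xyz": [0,0,0],"yaw": 0,"claw": 150},
    {"xyz": [0,0,0],"yaw": 0,"claw": 150},
    {"xyz": [0,0,0],"yaw": 0,"claw": 150},
    {"xyz": [0,0,0],"yaw": 0,"claw": 150},
    {"xyz": [0,0,0],"yaw": 0,"claw": 150},
  ],
)

```text
time: 4.33
eef_pos: [612.9, 185.2, 101.7]
ee_rot: [[0.058, 0.998, 0.001], [0.998, -0.058, 0.0], [0.0, 0.001, -1.0]]
ft_force: [0.1, 0.2, -0.6]
grip_width: 0.415
grip_force: 0.0
```

jog_arm(
  increments=[
    {"xyz": [0,0,0],"yaw": 0,"claw": 190},
    {"xyz": [0,0,0],"yaw": 0,"claw": 205},
    {"xyz": [0,0,0],"yaw": 0,"claw": 215},
    {"xyz": [0,0,0],"yaw": 0,"claw": 225},
    {"xyz": [0,0,0],"yaw": 0,"claw": 235},
  ],
)

```text
time: 4.75
eef_pos: [612.7, 185.3, 101.5]
ee_rot: [[0.058, 0.998, 0.0], [0.998, -0.058, -0.0], [0.0, 0.0, -1.0]]
ft_force: [-1.0, -0.7, 1.3]
grip_width: 0.148
grip_force: 59.5
```

jog_arm(
  increments=[
    {"xyz": [0,0,0],"yaw": 0,"claw": 255},
    {"xyz": [0,0,0],"yaw": 0,"claw": 255},
    {"xyz": [0,0,0],"yaw": 0,"claw": 255},
    {"xyz": [0,0,0],"yaw": 0,"claw": 255},
  ],
)

```text
time: 5.08
eef_pos: [612.7, 185.3, 101.5]
ee_rot: [[0.058, 0.998, 0.0], [0.998, -0.058, -0.0], [0.0, 0.0, -1.0]]
ft_force: [-0.9, 0.1, 3.5]
grip_width: 0.151
grip_force: 59.5
```

jog_arm(
  increments=[
    {"xyz": [0,0.1,0],"yaw": 0,"claw": 255},
    {"xyz": [0,0,0],"yaw": 0,"claw": 255},
  ],
)

```text
time: 5.25
eef_pos: [613.1, 185.3, 101.6]
ee_rot: [[0.058, 0.998, -0.001], [0.998, -0.058, 0.0], [-0.0, -0.001, -1.0]]
ft_force: [-2.9, -0.1, 5.0]
grip_width: 0.151
grip_force: 59.9
```

jog_arm(
  increments=[
    {"xyz": [0,0.1,0],"yaw": 0,"claw": 255},
    {"xyz": [0,0,0],"yaw": 0,"claw": 255},
  ],
)

```text
time: 5.42
eef_pos: [613.5, 185.3, 101.5]
ee_rot: [[0.057, 0.998, -0.002], [0.998, -0.057, -0.0], [-0.0, -0.002, -1.0]]
ft_force: [-6.0, -0.4, 6.7]
grip_width: 0.149
grip_force: 60.0
```

jog_arm(
  increments=[
    {"xyz": [0,0,0],"yaw": 0,"claw": 255},
    {"xyz": [0,0,0],"yaw": 0,"claw": 255},
  ],
)

```text
time: 5.58
eef_pos: [613.5, 185.3, 101.5]
ee_rot: [[0.057, 0.998, -0.002], [0.998, -0.057, -0.0], [-0.0, -0.002, -1.0]]
ft_force: [-5.4, -0.6, 6.8]
grip_width: 0.151
grip_force: 60.0
```

jog_arm(
  increments=[
    {"xyz": [0,0.1,0],"yaw": 0,"claw": 255},
    {"xyz": [0,0,0],"yaw": 0,"claw": 255},
    {"xyz": [0,0,0],"yaw": 0,"claw": 255},
  ],
)

```text
time: 5.83
eef_pos: [613.6, 185.3, 101.6]
ee_rot: [[0.057, 0.998, -0.004], [0.998, -0.057, -0.0], [-0.0, -0.004, -1.0]]
ft_force: [-7.8, 0.1, 8.0]
grip_width: 0.148
grip_force: 60.4
```

jog_arm(
  increments=[
    {"xyz": [0,-0.1,0],"yaw": 0,"claw": 255},
    {"xyz": [0,-0.1,0],"yaw": 0,"claw": 255},
    {"xyz": [0,-0.1,0],"yaw": 0,"claw": 255},
    {"xyz": [0,0,0],"yaw": 0,"claw": 255},
  ],
)

```text
time: 6.17
eef_pos: [613.2, 185.3, 101.5]
ee_rot: [[0.058, 0.998, 0.001], [0.998, -0.058, 0.0], [0.0, 0.001, -1.0]]
ft_force: [1.3, -0.2, 2.7]
grip_width: 0.154
grip_force: 59.5
```

jog_arm(
  increments=[
    {"xyz": [0,-0.1,0],"yaw": 0,"claw": 255},
    {"xyz": [0,-0.1,0],"yaw": 0,"claw": 255},
    {"xyz": [0,0,0],"yaw": 0,"claw": 255},
    {"xyz": [0,0,0],"yaw": 0,"claw": 255},
  ],
)

```text
time: 6.5
eef_pos: [611.2, 185.4, 101.5]
ee_rot: [[0.058, 0.998, 0.001], [0.998, -0.058, 0.0], [0.0, 0.001, -1.0]]
ft_force: [2.1, -0.8, 3.2]
grip_width: 0.147
grip_force: 59.5
```

jog_arm(
  increments=[
    {"xyz": [0,-0.1,0],"yaw": 0,"claw": 255},
    {"xyz": [0,0,0],"yaw": 0,"claw": 255},
    {"xyz": [0,0,0],"yaw": 0,"claw": 255},
  ],
)

```text
time: 6.75
eef_pos: [611.0, 185.4, 101.7]
ee_rot: [[0.058, 0.998, 0.003], [0.998, -0.058, 0.0], [0.0, 0.003, -1.0]]
ft_force: [5.1, -0.1, 1.2]
grip_width: 0.148
grip_force: 59.4
```

jog_arm(
  increments=[
    {"xyz": [0,-0.1,0],"yaw": 0,"claw": 255},
    {"xyz": [0,0,0],"yaw": 0,"claw": 255},
    {"xyz": [0,0,0],"yaw": 0,"claw": 255},
  ],
)

```text
time: 7.0
eef_pos: [610.9, 185.4, 101.7]
ee_rot: [[0.058, 0.998, 0.005], [0.998, -0.058, 0.0], [0.0, 0.005, -1.0]]
ft_force: [7.0, -0.2, -0.2]
grip_width: 0.147
grip_force: 59.3
```

jog_arm(
  increments=[
    {"xyz": [0,0.2,0],"yaw": 0,"claw": 255},
    {"xyz": [0,0.2,0],"yaw": 0,"claw": 255},
    {"xyz": [0,0,0],"yaw": 0,"claw": 255},
    {"xyz": [0,0,0],"yaw": 0,"claw": 255},
  ],
)

```text
time: 7.33
eef_pos: [611.3, 185.3, 101.5]
ee_rot: [[0.057, 0.998, -0.003], [0.998, -0.057, -0.0], [-0.0, -0.003, -1.0]]
ft_force: [-3.6, -0.2, 7.9]
grip_width: 0.15
grip_force: 60.3
```

jog_arm(
  increments=[
    {"xyz": [0,0,0],"yaw": 0,"claw": 215},
    {"xyz": [0,0,0],"yaw": 0,"claw": 190},
    {"xyz": [0,0,0],"yaw": 0,"claw": 130},
    {"xyz": [0,0,0],"yaw": 0,"claw": 60},
    {"xyz": [0,0,0],"yaw": 0,"claw": 0},
  ],
)

```text
time: 7.75
eef_pos: [612.0, 185.3, 100.6]
ee_rot: [[0.058, 0.998, -0.002], [0.998, -0.058, -0.0], [-0.0, -0.002, -1.0]]
ft_force: [-0.1, -0.4, 0.0]
grip_width: 0.673
grip_force: 0.0
```

jog_arm(
  increments=[
    {"xyz": [0,0,0],"yaw": 0,"claw": 0},
    {"xyz": [0,0,-1.0],"yaw": 0,"claw": 0},
    {"xyz": [0,0,-4.0],"yaw": 0,"claw": 0},
    {"xyz": [0,0,-4.0],"yaw": 0,"claw": 0},
    {"xyz": [0,0,-3.0],"yaw": 0,"claw": 0},
  ],
)

```text
time: 8.17
eef_pos: [613.2, 185.4, 225.0]
ee_rot: [[0.058, 0.998, 0.003], [0.998, -0.058, 0.0], [0.0, 0.003, -1.0]]
ft_force: [1.5, 0.3, -0.2]
grip_width: 1.004
grip_force: 0.0
```

jog_arm(
  increments=[
    {"xyz": [-3.65,0.43,0],"yaw": 0,"claw": 0},
    {"xyz": [-3.65,0.43,0],"yaw": 0,"claw": 0},
    {"xyz": [-3.65,0.43,0],"yaw": 0,"claw": 0},
    {"xyz": [0,0,0],"yaw": -4,"claw": 0},
    {"xyz": [0,0,0],"yaw": -4,"claw": 0},
  ],
)

```text
time: 8.58
eef_pos: [619.5, 72.6, 222.3]
ee_rot: [[-0.081, 0.997, 0.001], [0.997, 0.081, -0.0], [-0.0, 0.001, -1.0]]
ft_force: [0.4, 0.1, 0.2]
grip_width: 0.999
grip_force: 0.0
```

jog_arm(
  increments=[
    {"xyz": [0,0,0],"yaw": 0,"claw": 0},
  ],
)

```text
time: 8.67
eef_pos: [619.3, 74.2, 222.2]
ee_rot: [[-0.083, 0.997, 0.001], [0.997, 0.083, 0.0], [0.0, 0.001, -1.0]]
ft_force: [-0.0, 0.6, 0.6]
grip_width: 1.001
grip_force: 0.0
```

```bash
python3 -c "
from h import *
wlook(); print(telemetry.state()['ee_rot'].round(3))"
```

```text
eef [619.3  74.8 222. ]
0.98 [226. 251. 284. 314.] z [ 86.3  89.3 117.9] 477
  bar [array([624.2, -33.9]), array([13.9, 36.3]), np.float64(1.9)] mean [624.  -30.6]
  flange [623.8 -34.2] 33.0
0.7 [223.  22. 300. 103.] z [ 86.3  89.2 117.9] 874
  bar [array([611.5, 184.9]), array([36.2, 14. ]), np.float64(86.7)] mean [611.5 184.7]
  flange [611.7 185.2] 34.1
0.57 [ 78. 350. 113. 378.] z [19.4 37.3 49.3] 0
[[-0.08   0.997  0.   ]
 [ 0.997  0.08   0.   ]
 [ 0.     0.    -1.   ]]
```

jog_arm(
  increments=[
    {"xyz": [0.08,-0.1,3.5],"yaw": 0,"claw": 0},
    {"xyz": [0,0,3.5],"yaw": 0,"claw": 0},
    {"xyz": [0,0,2.0],"yaw": 0,"claw": 0},
    {"xyz": [0,0,2.0],"yaw": 0,"claw": 0},
    {"xyz": [0,0,1.0],"yaw": 0,"claw": 0},
  ],
)

```text
time: 9.18
eef_pos: [616.5, 76.7, 98.6]
ee_rot: [[-0.081, 0.997, -0.004], [0.997, 0.081, 0.0], [0.001, -0.004, -1.0]]
ft_force: [-0.8, -0.4, -0.7]
grip_width: 1.004
grip_force: 0.0
```

jog_arm(
  increments=[
    {"xyz": [0,0,0],"yaw": 0,"claw": 0},
    {"xyz": [0,0,0],"yaw": 0,"claw": 100},
    {"xyz": [0,0,0],"yaw": 0,"claw": 150},
    {"xyz": [0,0,0],"yaw": 0,"claw": 150},
    {"xyz": [0,0,0],"yaw": 0,"claw": 170},
  ],
)

```text
time: 9.6
eef_pos: [619.1, 75.9, 102.9]
ee_rot: [[-0.082, 0.997, 0.003], [0.997, 0.082, -0.0], [-0.0, 0.003, -1.0]]
ft_force: [0.3, 0.2, -0.0]
grip_width: 0.452
grip_force: 0.0
```

jog_arm(
  increments=[
    {"xyz": [0,0,0],"yaw": 0,"claw": 190},
    {"xyz": [0,0,0],"yaw": 0,"claw": 205},
    {"xyz": [0,0,0],"yaw": 0,"claw": 215},
    {"xyz": [0,0,0],"yaw": 0,"claw": 225},
    {"xyz": [0,0,0],"yaw": 0,"claw": 255},
  ],
)

```text
time: 10.02
eef_pos: [618.5, 75.9, 102.0]
ee_rot: [[-0.082, 0.997, 0.001], [0.997, 0.082, -0.0], [-0.0, 0.001, -1.0]]
ft_force: [-0.4, 0.0, 5.9]
grip_width: 0.152
grip_force: 59.4
```

jog_arm(
  increments=[
    {"xyz": [0,0,0],"yaw": 0,"claw": 255},
    {"xyz": [0,0,0],"yaw": 0,"claw": 255},
  ],
)

```text
time: 10.18
eef_pos: [618.5, 75.9, 102.0]
ee_rot: [[-0.082, 0.997, 0.001], [0.997, 0.082, -0.0], [-0.0, 0.001, -1.0]]
ft_force: [-0.9, -0.4, 5.3]
grip_width: 0.151
grip_force: 59.4
```

jog_arm(
  increments=[
    {"xyz": [0,0.1,0],"yaw": 0,"claw": 255},
    {"xyz": [0,0.1,0],"yaw": 0,"claw": 255},
    {"xyz": [0,0,0],"yaw": 0,"claw": 255},
    {"xyz": [0,0,0],"yaw": 0,"claw": 255},
  ],
)

```text
time: 10.52
eef_pos: [619.6, 76.0, 102.0]
ee_rot: [[-0.082, 0.997, -0.001], [0.997, 0.082, -0.0], [-0.0, -0.001, -1.0]]
ft_force: [-3.6, -1.3, 6.8]
grip_width: 0.151
grip_force: 59.9
```

jog_arm(
  increments=[
    {"xyz": [0,0.1,0],"yaw": 0,"claw": 255},
    {"xyz": [0,0,0],"yaw": 0,"claw": 255},
    {"xyz": [0,0,0],"yaw": 0,"claw": 255},
  ],
)

```text
time: 10.77
eef_pos: [620.5, 76.1, 102.0]
ee_rot: [[-0.082, 0.997, -0.001], [0.997, 0.082, -0.0], [-0.0, -0.001, -1.0]]
ft_force: [-4.0, 0.2, 8.3]
grip_width: 0.151
grip_force: 59.9
```

jog_arm(
  increments=[
    {"xyz": [0,0.1,0],"yaw": 0,"claw": 255},
    {"xyz": [0,0.1,0],"yaw": 0,"claw": 255},
    {"xyz": [0,0,0],"yaw": 0,"claw": 255},
    {"xyz": [0,0,0],"yaw": 0,"claw": 255},
  ],
)

```text
time: 11.1
eef_pos: [621.9, 76.2, 102.0]
ee_rot: [[-0.082, 0.997, -0.002], [0.997, 0.082, -0.0], [-0.0, -0.002, -1.0]]
ft_force: [-6.6, -0.1, 9.6]
grip_width: 0.147
grip_force: 60.1
```

jog_arm(
  increments=[
    {"xyz": [0,0.1,0],"yaw": 0,"claw": 255},
    {"xyz": [0,0,0],"yaw": 0,"claw": 255},
    {"xyz": [0,0,0],"yaw": 0,"claw": 255},
  ],
)

```text
time: 11.35
eef_pos: [622.0, 76.2, 102.1]
ee_rot: [[-0.082, 0.997, -0.004], [0.997, 0.082, -0.001], [-0.0, -0.004, -1.0]]
ft_force: [-8.7, -1.3, 11.3]
grip_width: 0.149
grip_force: 60.5
```

jog_arm(
  increments=[
    {"xyz": [0,0.1,0],"yaw": 0,"claw": 255},
    {"xyz": [0,0,0],"yaw": 0,"claw": 255},
    {"xyz": [0,0,0],"yaw": 0,"claw": 255},
  ],
)

```text
time: 11.6
eef_pos: [622.1, 76.3, 102.1]
ee_rot: [[-0.082, 0.997, -0.006], [0.997, 0.082, -0.001], [-0.0, -0.006, -1.0]]
ft_force: [-11.3, -0.7, 13.7]
grip_width: 0.153
grip_force: 60.8
```

jog_arm(
  increments=[
    {"xyz": [0,-0.2,0],"yaw": 0,"claw": 255},
    {"xyz": [0,-0.2,0],"yaw": 0,"claw": 255},
    {"xyz": [0,-0.2,0],"yaw": 0,"claw": 255},
    {"xyz": [0,-0.1,0],"yaw": 0,"claw": 255},
    {"xyz": [0,-0.1,0],"yaw": 0,"claw": 255},
  ],
)

```text
time: 12.02
eef_pos: [618.4, 75.8, 102.1]
ee_rot: [[-0.082, 0.997, 0.003], [0.997, 0.082, -0.0], [-0.0, 0.003, -1.0]]
ft_force: [4.0, 0.7, 5.2]
grip_width: 0.153
grip_force: 59.6
```

jog_arm(
  increments=[
    {"xyz": [0,-0.1,0],"yaw": 0,"claw": 255},
    {"xyz": [0,-0.1,0],"yaw": 0,"claw": 255},
    {"xyz": [0,0,0],"yaw": 0,"claw": 255},
    {"xyz": [0,0,0],"yaw": 0,"claw": 255},
  ],
)

```text
time: 12.35
eef_pos: [616.3, 75.6, 102.1]
ee_rot: [[-0.082, 0.997, 0.003], [0.997, 0.082, -0.0], [-0.0, 0.003, -1.0]]
ft_force: [2.5, 0.5, 5.6]
grip_width: 0.147
grip_force: 59.7
```

jog_arm(
  increments=[
    {"xyz": [0,-0.1,0],"yaw": 0,"claw": 255},
    {"xyz": [0,-0.1,0],"yaw": 0,"claw": 255},
    {"xyz": [0,0,0],"yaw": 0,"claw": 255},
    {"xyz": [0,0,0],"yaw": 0,"claw": 255},
  ],
)

```text
time: 12.68
eef_pos: [614.3, 75.4, 102.1]
ee_rot: [[-0.082, 0.997, 0.003], [0.997, 0.082, -0.0], [-0.0, 0.003, -1.0]]
ft_force: [1.7, 0.0, 6.5]
grip_width: 0.15
grip_force: 59.7
```

jog_arm(
  increments=[
    {"xyz": [0,-0.1,0],"yaw": 0,"claw": 255},
    {"xyz": [0,0,0],"yaw": 0,"claw": 255},
    {"xyz": [0,0,0],"yaw": 0,"claw": 255},
  ],
)

```text
time: 12.93
eef_pos: [613.8, 75.3, 102.1]
ee_rot: [[-0.082, 0.997, 0.004], [0.997, 0.082, -0.0], [-0.0, 0.004, -1.0]]
ft_force: [4.8, 0.7, 6.2]
grip_width: 0.147
grip_force: 59.6
```

jog_arm(
  increments=[
    {"xyz": [0,-0.1,0],"yaw": 0,"claw": 255},
    {"xyz": [0,0,0],"yaw": 0,"claw": 255},
    {"xyz": [0,0,0],"yaw": 0,"claw": 255},
  ],
)

```text
time: 13.18
eef_pos: [613.6, 75.3, 102.2]
ee_rot: [[-0.082, 0.997, 0.005], [0.997, 0.082, 0.0], [-0.0, 0.005, -1.0]]
ft_force: [8.4, 0.1, 4.0]
grip_width: 0.15
grip_force: 59.5
```

jog_arm(
  increments=[
    {"xyz": [0,0.2,0],"yaw": 0,"claw": 255},
    {"xyz": [0,0.2,0],"yaw": 0,"claw": 255},
    {"xyz": [0,0.2,0],"yaw": 0,"claw": 255},
    {"xyz": [0,0.1,0],"yaw": 0,"claw": 255},
    {"xyz": [0,0.1,0],"yaw": 0,"claw": 255},
  ],
)

```text
time: 13.6
eef_pos: [616.4, 75.8, 102.1]
ee_rot: [[-0.082, 0.997, -0.006], [0.997, 0.082, -0.001], [-0.0, -0.006, -1.0]]
ft_force: [-8.9, -1.1, 15.4]
grip_width: 0.153
grip_force: 61.2
```

jog_arm(
  increments=[
    {"xyz": [0,0,0],"yaw": 0,"claw": 255},
    {"xyz": [0,0,0],"yaw": 0,"claw": 255},
    {"xyz": [0,0,0],"yaw": 0,"claw": 215},
    {"xyz": [0,0,0],"yaw": 0,"claw": 190},
    {"xyz": [0,0,0],"yaw": 0,"claw": 100},
  ],
)

```text
time: 14.02
eef_pos: [617.6, 76.1, 100.3]
ee_rot: [[-0.082, 0.997, -0.003], [0.997, 0.082, 0.0], [0.0, -0.003, -1.0]]
ft_force: [-0.5, 0.3, 0.5]
grip_width: 0.382
grip_force: 0.0
```

jog_arm(
  increments=[
    {"xyz": [0,0,0],"yaw": 0,"claw": 0},
    {"xyz": [0,0,0],"yaw": 0,"claw": 0},
    {"xyz": [0,0,0],"yaw": 0,"claw": 0},
    {"xyz": [0,0,-1.0],"yaw": 0,"claw": 0},
    {"xyz": [0,0,-4.0],"yaw": 0,"claw": 0},
  ],
)

```text
time: 14.43
eef_pos: [614.8, 76.1, 145.4]
ee_rot: [[-0.082, 0.997, -0.014], [0.997, 0.082, 0.001], [0.002, -0.014, -1.0]]
ft_force: [0.1, 0.1, -0.1]
grip_width: 0.996
grip_force: 0.0
```

jog_arm(
  increments=[
    {"xyz": [0,0,-4.0],"yaw": 0,"claw": 0},
    {"xyz": [0,0,-3.0],"yaw": 0,"claw": 0},
    {"xyz": [0,0,0],"yaw": 0,"claw": 0},
  ],
)

```text
time: 14.68
eef_pos: [622.9, 75.9, 230.2]
ee_rot: [[-0.082, 0.997, 0.014], [0.997, 0.082, -0.001], [-0.002, 0.014, -1.0]]
ft_force: [1.0, -0.3, 0.8]
grip_width: 0.994
grip_force: 0.0
```

jog_arm(
  increments=[
    {"xyz": [-3.67,-0.14,0],"yaw": 0,"claw": 0},
    {"xyz": [-3.67,-0.14,0],"yaw": 0,"claw": 0},
    {"xyz": [-3.67,-0.14,0],"yaw": 0,"claw": 0},
    {"xyz": [0,0,0],"yaw": 2.5,"claw": 0},
    {"xyz": [0,0,0],"yaw": 0,"claw": 0},
  ],
)

```text
time: 15.1
eef_pos: [624.0, -36.4, 221.6]
ee_rot: [[-0.033, 0.999, 0.0], [0.999, 0.033, -0.0], [-0.0, 0.0, -1.0]]
ft_force: [0.3, 1.3, 0.4]
grip_width: 1.0
grip_force: 0.0
```

jog_arm(
  increments=[
    {"xyz": [0,0,0],"yaw": 0,"claw": 0},
  ],
)

```text
time: 15.18
eef_pos: [623.9, -34.2, 221.5]
ee_rot: [[-0.038, 0.999, -0.0], [0.999, 0.038, 0.001], [0.001, -0.0, -1.0]]
ft_force: [-0.1, 0.4, 1.1]
grip_width: 1.002
grip_force: 0.0
```

```bash
python3 -c "
from h import *
wlook(); print(telemetry.state()['ee_rot'].round(3))"
```

```text
eef [623.9 -33.5 221.5]
0.95 [218.  24. 290. 106.] z [ 87.1  89.2 117.9] 876
  bar [array([617.1,  74.7]), array([14., 36.]), np.float64(4.7)] mean [617.1  74.6]
  flange [617.3  74.8] 33.0
0.66 [227. 251. 292. 313.] z [ 84.8  89.3 117.8] 489
  bar [array([ 629.9, -144.3]), array([36.3, 13.9]), np.float64(85.0)] mean [ 629.8 -140.7]
  flange [ 629.8 -144.2] 33.2
0.57 [229. 153. 293. 219.] z [ 87.2  89.3 117.9] 608
  bar [array([624.3, -34.2]), array([13.6, 35.1]), np.float64(2.2)] mean [624.1 -32.8]
  flange [623.7 -34.9] 32.9
[[-0.04   0.999 -0.   ]
 [ 0.999  0.04   0.   ]
 [ 0.     0.    -1.   ]]
```

jog_arm(
  increments=[
    {"xyz": [-0.05,0.02,3.5],"yaw": 0,"claw": 0},
    {"xyz": [0,0,3.5],"yaw": 0,"claw": 0},
    {"xyz": [0,0,2.0],"yaw": 0,"claw": 0},
    {"xyz": [0,0,2.0],"yaw": 0,"claw": 0},
    {"xyz": [0,0,0.9],"yaw": 0,"claw": 0},
  ],
)

```text
time: 15.7
eef_pos: [622.4, -32.6, 99.3]
ee_rot: [[-0.041, 0.999, -0.005], [0.999, 0.041, 0.001], [0.001, -0.005, -1.0]]
ft_force: [-1.1, 0.7, -0.3]
grip_width: 0.999
grip_force: 0.0
```

jog_arm(
  increments=[
    {"xyz": [0,0,0],"yaw": 0,"claw": 0},
    {"xyz": [0,0,0],"yaw": 0,"claw": 100},
    {"xyz": [0,0,0],"yaw": 0,"claw": 150},
    {"xyz": [0,0,0],"yaw": 0,"claw": 150},
    {"xyz": [0,0,0],"yaw": 0,"claw": 170},
  ],
)

```text
time: 16.12
eef_pos: [625.1, -34.6, 103.8]
ee_rot: [[-0.039, 0.999, 0.003], [0.999, 0.039, -0.001], [-0.001, 0.003, -1.0]]
ft_force: [0.2, -0.3, -0.2]
grip_width: 0.458
grip_force: 0.0
```

jog_arm(
  increments=[
    {"xyz": [0,0,0],"yaw": 0,"claw": 190},
    {"xyz": [0,0,0],"yaw": 0,"claw": 205},
    {"xyz": [0,0,0],"yaw": 0,"claw": 215},
    {"xyz": [0,0,0],"yaw": 0,"claw": 225},
    {"xyz": [0,0,0],"yaw": 0,"claw": 255},
  ],
)

```text
time: 16.53
eef_pos: [624.5, -34.7, 103.0]
ee_rot: [[-0.038, 0.999, 0.001], [0.999, 0.038, -0.0], [-0.0, 0.001, -1.0]]
ft_force: [-0.9, 0.8, 5.4]
grip_width: 0.151
grip_force: 59.5
```

jog_arm(
  increments=[
    {"xyz": [0,0,0],"yaw": 0,"claw": 255},
    {"xyz": [0,0,0],"yaw": 0,"claw": 255},
  ],
)

```text
time: 16.7
eef_pos: [624.5, -34.7, 103.0]
ee_rot: [[-0.038, 0.999, 0.001], [0.999, 0.038, -0.0], [-0.0, 0.001, -1.0]]
ft_force: [-1.0, 0.8, 5.7]
grip_width: 0.15
grip_force: 59.6
```

jog_arm(
  increments=[
    {"xyz": [0,0.1,0],"yaw": 0,"claw": 255},
    {"xyz": [0,0.1,0],"yaw": 0,"claw": 255},
    {"xyz": [0,0,0],"yaw": 0,"claw": 255},
    {"xyz": [0,0,0],"yaw": 0,"claw": 255},
  ],
)

```text
time: 17.03
eef_pos: [624.8, -34.6, 103.0]
ee_rot: [[-0.039, 0.999, -0.003], [0.999, 0.039, -0.0], [-0.0, -0.003, -1.0]]
ft_force: [-6.9, -0.3, 9.5]
grip_width: 0.149
grip_force: 60.3
```

jog_arm(
  increments=[
    {"xyz": [0,0.1,0],"yaw": 0,"claw": 255},
    {"xyz": [0,0,0],"yaw": 0,"claw": 255},
    {"xyz": [0,0,0],"yaw": 0,"claw": 255},
  ],
)

```text
time: 17.28
eef_pos: [624.9, -34.7, 103.1]
ee_rot: [[-0.039, 0.999, -0.005], [0.999, 0.039, -0.0], [-0.0, -0.005, -1.0]]
ft_force: [-10.3, -1.0, 12.0]
grip_width: 0.146
grip_force: 60.7
```

jog_arm(
  increments=[
    {"xyz": [0,-0.1,0],"yaw": 0,"claw": 255},
    {"xyz": [0,-0.1,0],"yaw": 0,"claw": 255},
    {"xyz": [0,-0.1,0],"yaw": 0,"claw": 255},
    {"xyz": [0,-0.1,0],"yaw": 0,"claw": 255},
    {"xyz": [0,0,0],"yaw": 0,"claw": 255},
  ],
)

```text
time: 17.7
eef_pos: [624.2, -34.7, 103.0]
ee_rot: [[-0.038, 0.999, 0.003], [0.999, 0.038, -0.0], [-0.0, 0.003, -1.0]]
ft_force: [2.1, 0.8, 5.5]
grip_width: 0.148
grip_force: 59.7
```

jog_arm(
  increments=[
    {"xyz": [0,-0.1,0],"yaw": 0,"claw": 255},
    {"xyz": [0,-0.1,0],"yaw": 0,"claw": 255},
    {"xyz": [0,0,0],"yaw": 0,"claw": 255},
    {"xyz": [0,0,0],"yaw": 0,"claw": 255},
  ],
)

```text
time: 18.03
eef_pos: [622.6, -34.9, 103.0]
ee_rot: [[-0.038, 0.999, 0.003], [0.999, 0.038, -0.0], [-0.001, 0.003, -1.0]]
ft_force: [4.0, 0.2, 5.2]
grip_width: 0.145
grip_force: 59.7
```

jog_arm(
  increments=[
    {"xyz": [0,-0.1,0],"yaw": 0,"claw": 255},
    {"xyz": [0,0,0],"yaw": 0,"claw": 255},
    {"xyz": [0,0,0],"yaw": 0,"claw": 255},
  ],
)

```text
time: 18.28
eef_pos: [622.4, -34.9, 103.1]
ee_rot: [[-0.038, 0.999, 0.005], [0.999, 0.038, -0.0], [-0.001, 0.005, -1.0]]
ft_force: [6.6, 0.5, 3.4]
grip_width: 0.15
grip_force: 59.6
```

jog_arm(
  increments=[
    {"xyz": [0,-0.1,0],"yaw": 0,"claw": 255},
    {"xyz": [0,0,0],"yaw": 0,"claw": 255},
    {"xyz": [0,0,0],"yaw": 0,"claw": 255},
  ],
)

```text
time: 18.53
eef_pos: [622.3, -34.9, 103.3]
ee_rot: [[-0.038, 0.999, 0.007], [0.999, 0.038, -0.001], [-0.001, 0.007, -1.0]]
ft_force: [8.6, 1.6, 3.3]
grip_width: 0.148
grip_force: 59.4
```

jog_arm(
  increments=[
    {"xyz": [0,0.2,0],"yaw": 0,"claw": 255},
    {"xyz": [0,0.2,0],"yaw": 0,"claw": 255},
    {"xyz": [0,0,0],"yaw": 0,"claw": 255},
    {"xyz": [0,0,0],"yaw": 0,"claw": 215},
    {"xyz": [0,0,0],"yaw": 0,"claw": 190},
  ],
)

```text
time: 18.95
eef_pos: [622.3, -34.6, 102.0]
ee_rot: [[-0.038, 0.999, -0.002], [0.999, 0.038, 0.0], [0.0, -0.002, -1.0]]
ft_force: [0.4, -0.3, 0.1]
grip_width: 0.254
grip_force: 0.0
```

jog_arm(
  increments=[
    {"xyz": [0,0,0],"yaw": 0,"claw": 100},
    {"xyz": [0,0,0],"yaw": 0,"claw": 0},
    {"xyz": [0,0,0],"yaw": 0,"claw": 0},
    {"xyz": [0,0,0],"yaw": 0,"claw": 0},
    {"xyz": [0,0,-1.0],"yaw": 0,"claw": 0},
  ],
)

```text
time: 19.37
eef_pos: [621.5, -34.2, 110.2]
ee_rot: [[-0.038, 0.999, -0.005], [0.999, 0.038, 0.001], [0.001, -0.005, -1.0]]
ft_force: [-0.1, 0.1, -0.0]
grip_width: 0.942
grip_force: 0.0
```

jog_arm(
  increments=[
    {"xyz": [0,0,-4.0],"yaw": 0,"claw": 0},
    {"xyz": [0,0,-4.0],"yaw": 0,"claw": 0},
    {"xyz": [0,0,-3.0],"yaw": 0,"claw": 0},
    {"xyz": [0,0,0],"yaw": 0,"claw": 0},
  ],
)

```text
time: 19.7
eef_pos: [626.8, -35.3, 231.2]
ee_rot: [[-0.039, 0.999, 0.014], [0.999, 0.039, -0.003], [-0.004, 0.013, -1.0]]
ft_force: [0.8, 0.5, -0.4]
grip_width: 0.998
grip_force: 0.0
```

jog_arm(
  increments=[
    {"xyz": [-3.66,0.08,0],"yaw": 0,"claw": 0},
    {"xyz": [-3.66,0.08,0],"yaw": 0,"claw": 0},
    {"xyz": [-3.66,0.08,0],"yaw": 0,"claw": 0},
    {"xyz": [0,0,0],"yaw": 6.9,"claw": 0},
    {"xyz": [0,0,0],"yaw": 0,"claw": 0},
  ],
)

```text
time: 20.12
eef_pos: [629.6, -146.5, 222.4]
ee_rot: [[0.09, 0.996, 0.0], [0.996, -0.09, -0.0], [-0.0, 0.0, -1.0]]
ft_force: [-0.5, 0.1, 0.3]
grip_width: 1.001
grip_force: 0.0
```

jog_arm(
  increments=[
    {"xyz": [0,0,0],"yaw": 0,"claw": 0},
  ],
)

```text
time: 20.2
eef_pos: [629.6, -144.3, 222.4]
ee_rot: [[0.08, 0.997, -0.0], [0.997, -0.08, 0.001], [0.001, -0.0, -1.0]]
ft_force: [-0.2, 0.3, -0.6]
grip_width: 1.003
grip_force: 0.0
```

```bash
python3 -c "
from h import *
wlook(); print(telemetry.state()['ee_rot'].round(3))"
```

```text
eef [ 629.7 -143.5  222.5]
0.9 [229. 153. 292. 216.] z [ 87.1  89.3 117.9] 616
  bar [array([ 630. , -144.3]), array([35.4, 13.6]), np.float64(85.3)] mean [ 630.  -142.8]
  flange [ 630.1 -145.3] 33.5
0.9 [292. 252. 345. 296.] z [ 2.4 20.5 48.9] 0
0.84 [206.  26. 278. 111.] z [ 86.6  89.2 117.9] 877
  bar [array([623. , -35.1]), array([14.1, 36.1]), np.float64(2.6)] mean [623.2 -35.3]
  flange [623.  -34.7] 33.7
0.58 [ 69. 222. 120. 270.] z [15.5 20.6 49. ] 0
[[ 0.078  0.997 -0.   ]
 [ 0.997 -0.078  0.   ]
 [ 0.    -0.    -1.   ]]
```

jog_arm(
  increments=[
    {"xyz": [-0.1,0.02,3.5],"yaw": 0,"claw": 0},
    {"xyz": [0,0,3.5],"yaw": 0,"claw": 0},
    {"xyz": [0,0,2.0],"yaw": 0,"claw": 0},
    {"xyz": [0,0,2.0],"yaw": 0,"claw": 0},
    {"xyz": [0,0,1.0],"yaw": 0,"claw": 0},
  ],
)

```text
time: 20.72
eef_pos: [628.5, -143.1, 99.5]
ee_rot: [[0.078, 0.997, -0.004], [0.997, -0.078, 0.002], [0.002, -0.004, -1.0]]
ft_force: [-0.6, 0.2, -0.8]
grip_width: 1.0
grip_force: 0.0
```

jog_arm(
  increments=[
    {"xyz": [0,0,0],"yaw": 0,"claw": 0},
    {"xyz": [0,0,0],"yaw": 0,"claw": 100},
    {"xyz": [0,0,0],"yaw": 0,"claw": 150},
    {"xyz": [0,0,0],"yaw": 0,"claw": 150},
    {"xyz": [0,0,0],"yaw": 0,"claw": 170},
  ],
)

```text
time: 21.13
eef_pos: [630.8, -145.5, 104.0]
ee_rot: [[0.082, 0.997, 0.003], [0.997, -0.082, -0.001], [-0.001, 0.003, -1.0]]
ft_force: [-0.2, 0.6, 0.5]
grip_width: 0.452
grip_force: 0.0
```

jog_arm(
  increments=[
    {"xyz": [0,0,0],"yaw": 0,"claw": 190},
    {"xyz": [0,0,0],"yaw": 0,"claw": 205},
    {"xyz": [0,0,0],"yaw": 0,"claw": 215},
    {"xyz": [0,0,0],"yaw": 0,"claw": 225},
    {"xyz": [0,0,0],"yaw": 0,"claw": 255},
  ],
)

```text
time: 21.55
eef_pos: [630.2, -145.4, 103.1]
ee_rot: [[0.082, 0.997, 0.001], [0.997, -0.082, -0.0], [-0.0, 0.001, -1.0]]
ft_force: [-1.9, 0.6, 5.5]
grip_width: 0.148
grip_force: 59.6
```

jog_arm(
  increments=[
    {"xyz": [0,0,0],"yaw": 0,"claw": 255},
    {"xyz": [0,0,0],"yaw": 0,"claw": 255},
  ],
)

```text
time: 21.72
eef_pos: [630.2, -145.4, 103.1]
ee_rot: [[0.082, 0.997, 0.001], [0.997, -0.082, -0.0], [-0.0, 0.001, -1.0]]
ft_force: [-1.2, -0.1, 5.7]
grip_width: 0.152
grip_force: 59.6
```

jog_arm(
  increments=[
    {"xyz": [0,0.1,0],"yaw": 0,"claw": 255},
    {"xyz": [0,0.1,0],"yaw": 0,"claw": 255},
    {"xyz": [0,0,0],"yaw": 0,"claw": 255},
    {"xyz": [0,0,0],"yaw": 0,"claw": 255},
  ],
)

```text
time: 22.05
eef_pos: [631.3, -145.5, 103.1]
ee_rot: [[0.082, 0.997, -0.001], [0.997, -0.082, -0.0], [-0.0, -0.001, -1.0]]
ft_force: [-4.1, 0.3, 7.6]
grip_width: 0.152
grip_force: 60.0
```

jog_arm(
  increments=[
    {"xyz": [0,0.1,0],"yaw": 0,"claw": 255},
    {"xyz": [0,0,0],"yaw": 0,"claw": 255},
    {"xyz": [0,0,0],"yaw": 0,"claw": 255},
  ],
)

```text
time: 22.3
eef_pos: [632.3, -145.6, 103.1]
ee_rot: [[0.082, 0.997, -0.001], [0.997, -0.082, -0.0], [-0.0, -0.001, -1.0]]
ft_force: [-4.4, 1.1, 6.9]
grip_width: 0.148
grip_force: 60.1
```

Past 2 mm and still sliding freely, so this one is wide. I'll finish the wiggle both ways.

jog_arm(
  increments=[
    {"xyz": [0,0.1,0],"yaw": 0,"claw": 255},
    {"xyz": [0,0.1,0],"yaw": 0,"claw": 255},
    {"xyz": [0,0,0],"yaw": 0,"claw": 255},
    {"xyz": [0,0,0],"yaw": 0,"claw": 255},
  ],
)

```text
time: 22.63
eef_pos: [633.6, -145.6, 103.0]
ee_rot: [[0.082, 0.997, -0.002], [0.997, -0.082, 0.0], [-0.0, -0.002, -1.0]]
ft_force: [-6.5, 0.3, 8.9]
grip_width: 0.148
grip_force: 60.3
```

jog_arm(
  increments=[
    {"xyz": [0,0.1,0],"yaw": 0,"claw": 255},
    {"xyz": [0,0.1,0],"yaw": 0,"claw": 255},
    {"xyz": [0,0,0],"yaw": 0,"claw": 255},
    {"xyz": [0,0,0],"yaw": 0,"claw": 255},
  ],
)

```text
time: 22.97
eef_pos: [633.8, -145.7, 103.1]
ee_rot: [[0.082, 0.997, -0.006], [0.997, -0.082, 0.0], [-0.0, -0.006, -1.0]]
ft_force: [-13.2, 1.1, 13.0]
grip_width: 0.149
grip_force: 60.9
```

jog_arm(
  increments=[
    {"xyz": [0,-0.2,0],"yaw": 0,"claw": 255},
    {"xyz": [0,-0.2,0],"yaw": 0,"claw": 255},
    {"xyz": [0,-0.2,0],"yaw": 0,"claw": 255},
    {"xyz": [0,-0.1,0],"yaw": 0,"claw": 255},
    {"xyz": [0,-0.1,0],"yaw": 0,"claw": 255},
  ],
)

```text
time: 23.38
eef_pos: [630.1, -145.5, 103.1]
ee_rot: [[0.082, 0.997, 0.003], [0.997, -0.082, -0.001], [-0.001, 0.003, -1.0]]
ft_force: [3.7, -0.3, 5.2]
grip_width: 0.151
grip_force: 59.7
```

jog_arm(
  increments=[
    {"xyz": [0,-0.1,0],"yaw": 0,"claw": 255},
    {"xyz": [0,-0.1,0],"yaw": 0,"claw": 255},
    {"xyz": [0,-0.1,0],"yaw": 0,"claw": 255},
    {"xyz": [0,-0.1,0],"yaw": 0,"claw": 255},
    {"xyz": [0,0,0],"yaw": 0,"claw": 255},
  ],
)

```text
time: 23.8
eef_pos: [625.9, -145.2, 103.1]
ee_rot: [[0.082, 0.997, 0.002], [0.997, -0.082, -0.001], [-0.001, 0.003, -1.0]]
ft_force: [2.7, -1.2, 5.5]
grip_width: 0.148
grip_force: 59.9
```

jog_arm(
  increments=[
    {"xyz": [0,-0.1,0],"yaw": 0,"claw": 255},
    {"xyz": [0,-0.1,0],"yaw": 0,"claw": 255},
    {"xyz": [0,0,0],"yaw": 0,"claw": 255},
    {"xyz": [0,0,0],"yaw": 0,"claw": 255},
  ],
)

```text
time: 24.13
eef_pos: [625.0, -145.1, 103.2]
ee_rot: [[0.082, 0.997, 0.005], [0.997, -0.082, -0.001], [-0.001, 0.005, -1.0]]
ft_force: [6.3, 0.1, 5.1]
grip_width: 0.145
grip_force: 59.6
```

jog_arm(
  increments=[
    {"xyz": [0,0.2,0],"yaw": 0,"claw": 255},
    {"xyz": [0,0.2,0],"yaw": 0,"claw": 255},
    {"xyz": [0,0.2,0],"yaw": 0,"claw": 255},
    {"xyz": [0,0.1,0],"yaw": 0,"claw": 255},
    {"xyz": [0,0,0],"yaw": 0,"claw": 255},
  ],
)

```text
time: 24.55
eef_pos: [628.1, -145.2, 103.0]
ee_rot: [[0.082, 0.997, -0.004], [0.997, -0.082, 0.0], [-0.0, -0.004, -1.0]]
ft_force: [-6.9, 0.9, 11.9]
grip_width: 0.148
grip_force: 60.9
```

jog_arm(
  increments=[
    {"xyz": [0,0,-0.3],"yaw": 0,"claw": 255},
    {"xyz": [0,0,-0.5],"yaw": 0,"claw": 255},
    {"xyz": [0,0,-0.8],"yaw": 0,"claw": 255},
    {"xyz": [0,0,-1.0],"yaw": 0,"claw": 255},
    {"xyz": [0,0,0],"yaw": 0,"claw": 255},
  ],
)

```text
time: 24.97
eef_pos: [631.1, -145.6, 130.6]
ee_rot: [[0.082, 0.997, 0.003], [0.997, -0.082, -0.001], [-0.001, 0.003, -1.0]]
ft_force: [-0.6, -0.3, -0.3]
grip_width: 0.148
grip_force: 58.9
```

jog_arm(
  increments=[
    {"xyz": [0,0,-1.6],"yaw": 0,"claw": 255},
    {"xyz": [0,0,-1.6],"yaw": 0,"claw": 255},
    {"xyz": [0,0,-1.6],"yaw": 0,"claw": 255},
    {"xyz": [0,0,-1.6],"yaw": 0,"claw": 255},
    {"xyz": [0,0,0],"yaw": 0,"claw": 255},
  ],
)

```text
time: 25.38
eef_pos: [631.8, -145.9, 196.3]
ee_rot: [[0.082, 0.997, 0.006], [0.997, -0.082, -0.003], [-0.002, 0.006, -1.0]]
ft_force: [0.5, -0.4, -1.4]
grip_width: 0.145
grip_force: 59.0
```

jog_arm(
  increments=[
    {"xyz": [1.0,-1.8,0],"yaw": 0,"claw": 255},
    {"xyz": [1.6,-3.0,0],"yaw": 0,"claw": 255},
    {"xyz": [1.8,-3.3,0],"yaw": 0,"claw": 255},
    {"xyz": [1.8,-3.3,0],"yaw": 0,"claw": 255},
    {"xyz": [1.8,-3.3,0],"yaw": 0,"claw": 255},
  ],
)

```text
time: 25.8
eef_pos: [488.0, -52.5, 191.1]
ee_rot: [[0.082, 0.997, -0.001], [0.997, -0.082, 0.001], [0.0, -0.001, -1.0]]
ft_force: [-0.4, 0.1, -1.0]
grip_width: 0.148
grip_force: 59.0
```

jog_arm(
  increments=[
    {"xyz": [1.6,-3.0,0],"yaw": 0,"claw": 255},
    {"xyz": [1.25,-2.26,0],"yaw": 0,"claw": 255},
    {"xyz": [0,0,0],"yaw": 0,"claw": 255},
    {"xyz": [0,0,0],"yaw": 0,"claw": 255},
  ],
)

```text
time: 26.13
eef_pos: [438.9, -20.0, 192.1]
ee_rot: [[0.081, 0.997, 0.0], [0.997, -0.081, -0.0], [-0.0, 0.0, -1.0]]
ft_force: [0.7, 0.3, -1.6]
grip_width: 0.154
grip_force: 59.1
```

Run:
```python
from h import *
c=eyes.camera("wrist");P=pts(c);s=telemetry.state();print(s["eef_pos"].round(1),s["ft_force"].round(1))
for d in nets.masks_of("wrist","lid_1"): q=P[d["region"]];print("lid",round(d["confidence"],2),np.round(d["bbox"]),np.median(q,0).round(1))
for n in ("wrist","side"):
  c=eyes.camera(n);P=pts(c)
  for d in nets.masks_of(n,"seconds_tray")[:1]:
    q=P[d["region"]];print(n,round(d["confidence"],2),np.round(d["bbox"]),np.percentile(q,[2,98],0).round())
    w=q[(q[:,2]>12)&(q[:,2]<24)][:,:2].astype(np.float32)
    if len(w)>5: print(cv2.minAreaRect(w))
  cv2.imwrite(f"pics/e_{n}.png",c["image"][...,::-1])
```

```text
[440.2 -20.7 192.3] [ 1.  -0.2 -0.6]
lid 0.96 [431.  13. 509. 104.] [609.7  74.5  89.4]
lid 0.88 [204. 179. 317. 291.] [440.2  -6.3 178.5]
lid 0.73 [242. 309. 269. 333.] [ 414.3 -210.9   20. ]
lid 0.58 [428. 154. 507. 228.] [616.2 -29.1  89.4]
wrist 0.94 [171.   0. 320. 218.] [[376. -39.   6.]
 [492. 144.  20.]]
((435.042236328125, 33.511627197265625), (115.21463012695312, 228.27822875976562), 4.851112365722656)
side 0.79 [183. 202. 257. 254.] [[372. -86.   3.]
 [495. 144.  21.]]
((434.7791748046875, 31.281707763671875), (117.49503326416016, 232.35903930664062), 4.579002380371094)
```

View pics/e_wrist.png

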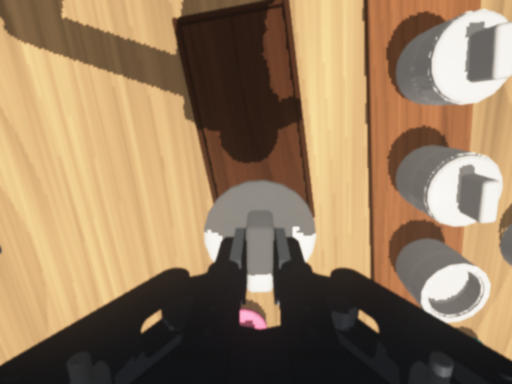

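jog_arm(
  increments=[
    {"xyz": [0,0,2.5],"yaw": 0,"claw": 255},
    {"xyz": [0,0,3.3],"yaw": 0,"claw": 255},
    {"xyz": [0,0,3.3],"yaw": 0,"claw": 255},
    {"xyz": [0,0,2.5],"yaw": 0,"claw": 255},
    {"xyz": [0,0,1.5],"yaw": 0,"claw": 255},
  ],
)

```text
time: 26.85
eef_pos: [438.6, -20.7, 58.4]
ee_rot: [[0.083, 0.997, -0.004], [0.997, -0.083, 0.001], [0.001, -0.004, -1.0]]
ft_force: [0.0, -1.6, -2.0]
grip_width: 0.153
grip_force: 59.0
```

jog_arm(
  increments=[
    {"xyz": [0,0,0.9],"yaw": 0,"claw": 255},
    {"xyz": [0,0,0.5],"yaw": 0,"claw": 255},
    {"xyz": [0,0,0],"yaw": 0,"claw": 255},
    {"xyz": [0,0,0],"yaw": 0,"claw": 255},
    {"xyz": [0,0,0],"yaw": 0,"claw": 255},
  ],
)

```text
time: 27.27
eef_pos: [440.9, -21.1, 48.3]
ee_rot: [[0.082, 0.997, 0.002], [0.997, -0.082, -0.001], [-0.0, 0.002, -1.0]]
ft_force: [0.7, -0.5, -0.8]
grip_width: 0.15
grip_force: 59.0
```

jog_arm(
  increments=[
    {"xyz": [0,0,0.2],"yaw": 0,"claw": 255},
    {"xyz": [0,0,0.2],"yaw": 0,"claw": 255},
    {"xyz": [0,0,0.2],"yaw": 0,"claw": 255},
    {"xyz": [0,0,0],"yaw": 0,"claw": 255},
    {"xyz": [0,0,0],"yaw": 0,"claw": 255},
  ],
)

```text
time: 27.68
eef_pos: [439.8, -20.7, 41.3]
ee_rot: [[0.082, 0.997, -0.0], [0.997, -0.082, 0.0], [0.0, -0.0, -1.0]]
ft_force: [-0.1, -0.3, -1.4]
grip_width: 0.151
grip_force: 59.0
```

jog_arm(
  increments=[
    {"xyz": [0,0,0.1],"yaw": 0,"claw": 255},
    {"xyz": [0,0,0],"yaw": 0,"claw": 255},
    {"xyz": [0,0,0],"yaw": 0,"claw": 255},
  ],
)

```text
time: 27.93
eef_pos: [439.9, -20.7, 40.3]
ee_rot: [[0.082, 0.997, -0.0], [0.997, -0.082, 0.0], [0.0, -0.0, -1.0]]
ft_force: [0.5, -0.7, -1.6]
grip_width: 0.149
grip_force: 59.0
```

jog_arm(
  increments=[
    {"xyz": [0,0,0.1],"yaw": 0,"claw": 255},
    {"xyz": [0,0,0],"yaw": 0,"claw": 255},
    {"xyz": [0,0,0],"yaw": 0,"claw": 255},
  ],
)

```text
time: 28.18
eef_pos: [440.0, -20.7, 40.0]
ee_rot: [[0.082, 0.997, 0.0], [0.997, -0.082, -0.0], [-0.0, 0.0, -1.0]]
ft_force: [-2.7, 0.3, 7.0]
grip_width: 0.147
grip_force: 60.3
```

jog_arm(
  increments=[
    {"xyz": [0,0,0],"yaw": 0,"claw": 230},
    {"xyz": [0,0,0],"yaw": 0,"claw": 205},
    {"xyz": [0,0,0],"yaw": 0,"claw": 190},
    {"xyz": [0,0,0],"yaw": 0,"claw": 100},
    {"xyz": [0,0,0],"yaw": 0,"claw": 0},
  ],
)

```text
time: 28.6
eef_pos: [440.0, -20.8, 39.3]
ee_rot: [[0.082, 0.997, 0.0], [0.997, -0.082, -0.0], [-0.0, 0.0, -1.0]]
ft_force: [0.1, -0.4, -0.5]
grip_width: 0.525
grip_force: 0.0
```

jog_arm(
  increments=[
    {"xyz": [0,0,0],"yaw": 0,"claw": 0},
    {"xyz": [0,0,0],"yaw": 0,"claw": 0},
    {"xyz": [0,0,-1.5],"yaw": 0,"claw": 0},
    {"xyz": [0,0,-3.5],"yaw": 0,"claw": 0},
    {"xyz": [0,0,-3.5],"yaw": 0,"claw": 0},
  ],
)

```text
time: 29.02
eef_pos: [438.4, -20.3, 124.1]
ee_rot: [[0.082, 0.997, -0.004], [0.997, -0.082, 0.001], [0.001, -0.004, -1.0]]
ft_force: [1.1, 0.5, -0.2]
grip_width: 1.0
grip_force: 0.0
```

jog_arm(
  increments=[
    {"xyz": [0,0,-3.5],"yaw": 0,"claw": 0},
    {"xyz": [0,0,-3.0],"yaw": 0,"claw": 0},
    {"xyz": [0,0,-3.0],"yaw": 0,"claw": 0},
    {"xyz": [1.83,2.81,0],"yaw": 0,"claw": 0},
    {"xyz": [1.83,2.81,0],"yaw": 0,"claw": 0},
  ],
)

```text
time: 29.43
eef_pos: [500.4, 10.7, 222.4]
ee_rot: [[0.084, 0.996, 0.006], [0.996, -0.084, -0.002], [-0.001, 0.006, -1.0]]
ft_force: [1.4, -0.6, -0.6]
grip_width: 0.994
grip_force: 0.0
```

jog_arm(
  increments=[
    {"xyz": [1.83,2.81,0],"yaw": 0,"claw": 0},
    {"xyz": [1.83,2.81,0],"yaw": 0,"claw": 0},
    {"xyz": [1.83,2.81,0],"yaw": 0,"claw": 0},
    {"xyz": [1.83,2.81,0],"yaw": 0,"claw": 0},
    {"xyz": [0,0,0],"yaw": -4.7,"claw": 0},
  ],
)

```text
time: 29.85
eef_pos: [621.1, 77.5, 217.8]
ee_rot: [[-0.001, 1.0, 0.002], [1.0, 0.001, 0.001], [0.001, 0.002, -1.0]]
ft_force: [-0.5, -0.9, 0.5]
grip_width: 1.002
grip_force: 0.0
```

jog_arm(
  increments=[
    {"xyz": [0,0,0],"yaw": -4.7,"claw": 0},
    {"xyz": [0,0,0],"yaw": 0,"claw": 0},
    {"xyz": [0,0,0],"yaw": 0,"claw": 0},
  ],
)

```text
time: 30.1
eef_pos: [616.7, 75.0, 218.8]
ee_rot: [[-0.08, 0.997, -0.001], [0.997, 0.08, 0.0], [0.0, -0.001, -1.0]]
ft_force: [-0.4, -0.6, -0.1]
grip_width: 0.998
grip_force: 0.0
```

```bash
python3 -c "
from h import *
c,P=wlook(); print(telemetry.state()['ee_rot'].round(3))
m=(abs(P[...,0]-618)<45)&(abs(P[...,1]-75)<30)&(P[...,2]>108)&(P[...,2]<125)
print(m.sum(),cv2.minAreaRect(P[m][:,:2].astype(np.float32)))
c=eyes.camera('scene');P=pts(c)
for d in nets.masks_of('scene','lid_1'): q=P[d['region']];print(np.round(d['bbox']),np.median(q,0).round())"
```

```text
eef [616.7  74.8 219.1]
0.92 [228. 255. 290. 317.] z [ 85.6  89.3 117.7] 493
  bar [array([623.3, -34.4]), array([13.9, 36.1]), np.float64(2.5)] mean [623.1 -31. ]
  flange [623.  -34.7] 33.2
0.85 [223.  22. 302. 100.] z [ 86.7  89.2 117.9] 898
  bar [array([611.5, 184.9]), array([36.2, 14. ]), np.float64(86.6)] mean [611.5 184.6]
  flange [611.  185.8] 33.8
0.76 [ 80. 349. 114. 383.] z [19.4 34.8 49.6] 0
0.7 [ 91. 210. 146. 256.] z [ 7.7 26.6 55. ] 0
0.59 [226. 154. 290. 218.] z [ 86.7  89.2 117.9] 636
  bar [array([617. ,  75.2]), array([13.6, 35.9]), np.float64(4.6)] mean [616.9  76.6]
  flange [617.3  74.2] 33.8
[[-0.079  0.997 -0.   ]
 [ 0.997  0.079 -0.   ]
 [-0.    -0.    -1.   ]]
631 ((617.0652465820312, 75.19491577148438), (13.547743797302246, 35.93976593017578), 4.355688571929932)
[232. 189. 254. 206.] [630. -27.  89.]
[267. 201. 288. 218.] [625.  81.  88.]
[150. 184. 170. 199.] [ 709. -293.   20.]
[241. 147. 255. 167.] [ 452. -119.   31.]
[220. 125. 239. 148.] [ 408. -222.   19.]
```

jog_arm(
  increments=[
    {"xyz": [0.02,0.03,3.5],"yaw": 0,"claw": 0},
    {"xyz": [0,0,3.5],"yaw": 0,"claw": 0},
    {"xyz": [0,0,2.0],"yaw": 0,"claw": 0},
    {"xyz": [0,0,1.7],"yaw": 0,"claw": 0},
    {"xyz": [0,0,0.9],"yaw": 0,"claw": 0},
  ],
)

```text
time: 30.72
eef_pos: [615.6, 74.9, 100.9]
ee_rot: [[-0.081, 0.997, -0.004], [0.997, 0.081, 0.0], [0.0, -0.004, -1.0]]
ft_force: [-0.1, -0.7, 0.4]
grip_width: 1.002
grip_force: 0.0
```

jog_arm(
  increments=[
    {"xyz": [0,0,0],"yaw": 0,"claw": 0},
    {"xyz": [0,0,0],"yaw": 0,"claw": 100},
    {"xyz": [0,0,0],"yaw": 0,"claw": 150},
    {"xyz": [0,0,0],"yaw": 0,"claw": 150},
    {"xyz": [0,0,0],"yaw": 0,"claw": 170},
  ],
)

```text
time: 31.13
eef_pos: [618.1, 75.1, 104.7]
ee_rot: [[-0.082, 0.997, 0.003], [0.997, 0.082, -0.0], [-0.0, 0.002, -1.0]]
ft_force: [-1.1, 0.6, -0.0]
grip_width: 0.451
grip_force: 0.0
```

jog_arm(
  increments=[
    {"xyz": [0,0,0],"yaw": 0,"claw": 190},
    {"xyz": [0,0,0],"yaw": 0,"claw": 205},
    {"xyz": [0,0,0],"yaw": 0,"claw": 215},
    {"xyz": [0,0,0],"yaw": 0,"claw": 225},
    {"xyz": [0,0,0],"yaw": 0,"claw": 255},
  ],
)

```text
time: 31.55
eef_pos: [617.5, 75.1, 104.0]
ee_rot: [[-0.082, 0.997, 0.001], [0.997, 0.082, -0.0], [-0.0, 0.001, -1.0]]
ft_force: [-1.9, -0.5, 5.1]
grip_width: 0.15
grip_force: 59.7
```

jog_arm(
  increments=[
    {"xyz": [0,0,0],"yaw": 0,"claw": 255},
    {"xyz": [0,0,0],"yaw": 0,"claw": 255},
  ],
)

```text
time: 31.72
eef_pos: [617.5, 75.1, 104.0]
ee_rot: [[-0.082, 0.997, 0.001], [0.997, 0.082, -0.0], [-0.0, 0.001, -1.0]]
ft_force: [-1.0, -0.0, 5.2]
grip_width: 0.147
grip_force: 59.7
```

jog_arm(
  increments=[
    {"xyz": [0,0,-0.3],"yaw": 0,"claw": 255},
    {"xyz": [0,0,-0.5],"yaw": 0,"claw": 255},
    {"xyz": [0,0,-0.8],"yaw": 0,"claw": 255},
    {"xyz": [0,0,-1.0],"yaw": 0,"claw": 255},
    {"xyz": [0,0,0],"yaw": 0,"claw": 255},
  ],
)

```text
time: 32.13
eef_pos: [618.7, 75.1, 131.9]
ee_rot: [[-0.082, 0.997, 0.004], [0.997, 0.082, -0.0], [-0.001, 0.004, -1.0]]
ft_force: [0.6, 0.2, -0.4]
grip_width: 0.148
grip_force: 58.9
```

jog_arm(
  increments=[
    {"xyz": [0,0,-1.6],"yaw": 0,"claw": 255},
    {"xyz": [0,0,-1.6],"yaw": 0,"claw": 255},
    {"xyz": [0,0,-1.6],"yaw": 0,"claw": 255},
    {"xyz": [0,0,-1.6],"yaw": 0,"claw": 255},
    {"xyz": [0,0,0],"yaw": 0,"claw": 255},
  ],
)

```text
time: 32.55
eef_pos: [619.2, 75.0, 197.3]
ee_rot: [[-0.082, 0.997, 0.007], [0.997, 0.082, -0.0], [-0.001, 0.007, -1.0]]
ft_force: [0.6, 0.7, 0.3]
grip_width: 0.146
grip_force: 58.9
```

jog_arm(
  increments=[
    {"xyz": [0.28,-1.8,0],"yaw": 0,"claw": 255},
    {"xyz": [0.56,-3.6,0],"yaw": 0,"claw": 255},
    {"xyz": [0.56,-3.6,0],"yaw": 0,"claw": 255},
    {"xyz": [0.56,-3.6,0],"yaw": 0,"claw": 255},
    {"xyz": [0.5,-3.3,0],"yaw": 0,"claw": 255},
  ],
)

```text
time: 32.97
eef_pos: [454.1, 86.8, 192.2]
ee_rot: [[-0.082, 0.997, -0.002], [0.997, 0.082, 0.0], [0.0, -0.002, -1.0]]
ft_force: [0.1, 0.5, -0.6]
grip_width: 0.148
grip_force: 59.0
```

jog_arm(
  increments=[
    {"xyz": [0.4,-2.6,0],"yaw": 0,"claw": 255},
    {"xyz": [0,0,0],"yaw": 0,"claw": 255},
    {"xyz": [0,0,0],"yaw": 0,"claw": 255},
  ],
)

```text
time: 33.22
eef_pos: [429.3, 88.7, 193.2]
ee_rot: [[-0.082, 0.997, 0.0], [0.997, 0.082, -0.0], [-0.0, 0.0, -1.0]]
ft_force: [1.0, -0.6, -0.7]
grip_width: 0.148
grip_force: 59.1
```

jog_arm(
  increments=[
    {"xyz": [0,0,2.5],"yaw": 0,"claw": 255},
    {"xyz": [0,0,3.3],"yaw": 0,"claw": 255},
    {"xyz": [0,0,3.3],"yaw": 0,"claw": 255},
    {"xyz": [0,0,2.5],"yaw": 0,"claw": 255},
    {"xyz": [0,0,1.5],"yaw": 0,"claw": 255},
  ],
)

```text
time: 33.63
eef_pos: [430.3, 88.3, 59.4]
ee_rot: [[-0.081, 0.997, -0.003], [0.997, 0.081, 0.0], [0.0, -0.003, -1.0]]
ft_force: [-0.4, 0.5, -1.5]
grip_width: 0.151
grip_force: 59.0
```

jog_arm(
  increments=[
    {"xyz": [0,0,0.9],"yaw": 0,"claw": 255},
    {"xyz": [0,0,0.4],"yaw": 0,"claw": 255},
    {"xyz": [0,0,0],"yaw": 0,"claw": 255},
    {"xyz": [0,0,0],"yaw": 0,"claw": 255},
    {"xyz": [0,0,0],"yaw": 0,"claw": 255},
  ],
)

```text
time: 34.05
eef_pos: [431.7, 88.4, 50.3]
ee_rot: [[-0.082, 0.997, 0.002], [0.997, 0.082, -0.0], [-0.0, 0.002, -1.0]]
ft_force: [-0.2, -0.5, -0.5]
grip_width: 0.144
grip_force: 59.0
```

jog_arm(
  increments=[
    {"xyz": [0,0,0.2],"yaw": 0,"claw": 255},
    {"xyz": [0,0,0.2],"yaw": 0,"claw": 255},
    {"xyz": [0,0,0.2],"yaw": 0,"claw": 255},
    {"xyz": [0,0,0],"yaw": 0,"claw": 255},
    {"xyz": [0,0,0],"yaw": 0,"claw": 255},
  ],
)

```text
time: 34.47
eef_pos: [430.4, 88.5, 43.3]
ee_rot: [[-0.082, 0.997, -0.0], [0.997, 0.082, -0.0], [-0.0, -0.0, -1.0]]
ft_force: [0.0, -0.5, -0.4]
grip_width: 0.15
grip_force: 59.0
```

jog_arm(
  increments=[
    {"xyz": [0,0,0.1],"yaw": 0,"claw": 255},
    {"xyz": [0,0,0],"yaw": 0,"claw": 255},
    {"xyz": [0,0,0],"yaw": 0,"claw": 255},
  ],
)

```text
time: 34.72
eef_pos: [430.5, 88.5, 42.3]
ee_rot: [[-0.082, 0.997, -0.0], [0.997, 0.082, 0.0], [0.0, -0.0, -1.0]]
ft_force: [0.3, 1.2, -0.8]
grip_width: 0.148
grip_force: 59.0
```

jog_arm(
  increments=[
    {"xyz": [0,0,0.1],"yaw": 0,"claw": 255},
    {"xyz": [0,0,0],"yaw": 0,"claw": 255},
    {"xyz": [0,0,0],"yaw": 0,"claw": 255},
  ],
)

```text
time: 34.97
eef_pos: [430.4, 88.4, 41.2]
ee_rot: [[-0.082, 0.997, -0.0], [0.997, 0.082, -0.0], [0.0, -0.0, -1.0]]
ft_force: [0.8, 0.5, -1.8]
grip_width: 0.149
grip_force: 59.0
```

jog_arm(
  increments=[
    {"xyz": [0,0,0.06],"yaw": 0,"claw": 255},
    {"xyz": [0,0,0],"yaw": 0,"claw": 255},
    {"xyz": [0,0,0],"yaw": 0,"claw": 255},
  ],
)

```text
time: 35.22
eef_pos: [430.5, 88.5, 41.0]
ee_rot: [[-0.082, 0.997, 0.0], [0.997, 0.082, -0.0], [-0.0, 0.0, -1.0]]
ft_force: [-1.6, -0.6, 3.2]
grip_width: 0.15
grip_force: 59.6
```

jog_arm(
  increments=[
    {"xyz": [0,0,0.02],"yaw": 0,"claw": 255},
    {"xyz": [0,0,0],"yaw": 0,"claw": 255},
    {"xyz": [0,0,0],"yaw": 0,"claw": 255},
  ],
)

```text
time: 35.47
eef_pos: [430.5, 88.5, 41.0]
ee_rot: [[-0.082, 0.997, 0.0], [0.997, 0.082, -0.0], [-0.0, 0.0, -1.0]]
ft_force: [-2.3, -0.5, 7.3]
grip_width: 0.147
grip_force: 60.3
```

Touchdown. Now I'll release, rise clear and check.

jog_arm(
  increments=[
    {"xyz": [0,0,0],"yaw": 0,"claw": 230},
    {"xyz": [0,0,0],"yaw": 0,"claw": 205},
    {"xyz": [0,0,0],"yaw": 0,"claw": 190},
    {"xyz": [0,0,0],"yaw": 0,"claw": 100},
    {"xyz": [0,0,0],"yaw": 0,"claw": 0},
  ],
)

```text
time: 35.88
eef_pos: [430.5, 88.4, 40.4]
ee_rot: [[-0.082, 0.997, -0.0], [0.997, 0.082, 0.0], [0.0, -0.0, -1.0]]
ft_force: [0.1, 0.4, -0.1]
grip_width: 0.53
grip_force: 0.0
```

jog_arm(
  increments=[
    {"xyz": [0,0,0],"yaw": 0,"claw": 0},
    {"xyz": [0,0,0],"yaw": 0,"claw": 0},
    {"xyz": [0,0,-1.5],"yaw": 0,"claw": 0},
    {"xyz": [0,0,-3.5],"yaw": 0,"claw": 0},
    {"xyz": [0,0,-3.5],"yaw": 0,"claw": 0},
  ],
)

```text
time: 36.3
eef_pos: [429.0, 88.5, 125.3]
ee_rot: [[-0.082, 0.997, -0.004], [0.997, 0.082, 0.0], [0.001, -0.004, -1.0]]
ft_force: [0.4, -0.2, -0.5]
grip_width: 0.999
grip_force: 0.0
```

jog_arm(
  increments=[
    {"xyz": [0,0,-4.0],"yaw": 0,"claw": 0},
    {"xyz": [0,0,-4.0],"yaw": 0,"claw": 0},
    {"xyz": [0,0,-4.0],"yaw": 0,"claw": 0},
    {"xyz": [0,0,0],"yaw": 0,"claw": 0},
    {"xyz": [0,0,0],"yaw": 0,"claw": 0},
  ],
)

```text
time: 36.72
eef_pos: [432.0, 88.4, 247.9]
ee_rot: [[-0.082, 0.997, 0.006], [0.997, 0.082, -0.0], [-0.001, 0.006, -1.0]]
ft_force: [0.5, -0.8, -0.9]
grip_width: 0.998
grip_force: 0.0
```

Run:
```python
from h import *
wlook(40,60)
c=eyes.camera("side")
cv2.imwrite("pics/f.png",cv2.resize(c["image"][130:300,120:400],(800,486))[...,::-1])
```

```text
eef [430.6  88.5 245.9]
0.75 [233. 222. 280. 265.] z [ 7.4 26.3 54.8] 310
  bar [array([440.3, -19.2]), array([36.1, 14. ]), np.float64(84.5)] mean [440.2 -16.7]
0.58 [406.  62. 480. 130.] z [ 85.5  89.3 117.7] 0
  flange [611.4 185.2] 33.4
0.56 [233. 140. 282. 191.] z [ 7.1 26.2 54.9] 358
  bar [array([431.1,  88.8]), array([13.4, 35.6]), np.float64(4.7)] mean [430.9  89.9]
```

View pics/f.png

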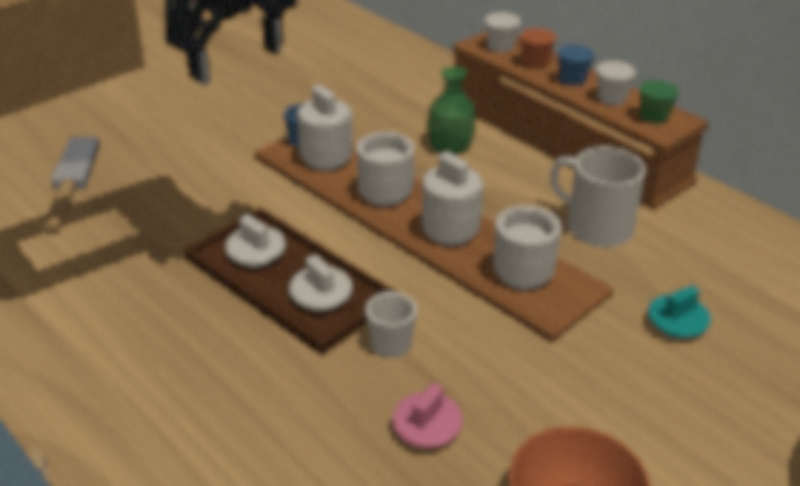

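The picture shows both slack lids upright in the tray at (255,240) and (320,287). The snug lids are still seated at (325,128) and (452,200), and the other pottery and the brush look undisturbed.

```bash
python3 -c "
from bench import job
print(job.sign_off())"
```

```text
the job is handed in; nothing more can be done
None
```

Job handed in at about 37 s: lids 2 and 4 were snug and left seated in their jars, and lids 1 and 3 slopped about and now stand upright in the seconds tray.

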